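# Count the glued panel, then start the glue timer

### The arm

A 6-joint arm with a two-finger parallel gripper is mounted at the origin on the work surface. World frame = base frame: x ahead of the robot, y to its left, z up, the work surface at z = 0. Lengths are in mm, angles in rad, forces in N, time in s.
With the tool pointing down it reaches from about 275 to 825 mm from the base axis. Payload 4.9 kg.
Tool frame: the origin (TCP) lies at the very end of the fingers, on their centre line; the grasp point (between the pads) lies 19 mm behind it (env.grip_point_offset is the distance from the TCP to the grasp point, in mm); z points along the fingers, y is the line along which they close (so a half turn about z gives the same grasp; the last joint's range is limited). The gripper opens to 85 mm and grips with 20 to 120 N. Pads are 22 mm wide; open, the fingers measure 114 mm over their backs; the gripper's body (76 mm by 85 mm) begins 54 mm behind the grasp point. The pads swing forward as they close: fully open they stand 13 mm farther back than shut.
Start: joints at [-1.465, 0.326, -0.193, 1.052, 0, 1.437], TCP at [130.641, -534.277, 231.281] pointing down, gripper open.
Joint ranges: [-2.65, 2.65], [-0.97, 1.79], [-1.3, 1.35], [-1.93, 2.1], [-1.47, 1.37], [-3.14, 3.14]. Speed limits (rad/s): [2.57, 2.57, 3.14, 3.14, 3.14, 3.14].

### API

Orientations are given as a 3x3 rotation matrix whose columns are the frame's x, y, z axes.
In Python, from cell import state, vision, order, models, env gives the robot as it stands. The module is installed in compiled form; this text tells all that it offers.
- The arm moves only by the shell command python3 -m handwheel 'ROWS' [FORCE]. ROWS is JSON, a list of rows, each an object with "rot": the turn, a rotation vector about the world's x, y, z in rad, a list of three; "delta_pos": the shift along the world's x, y, z in m, a list of three; "claw": the gripper's target within -1 to 1 (fully open at 1, half-way at 0, shut at -1). A call has 1 to 5 rows; each row is the pose to reach, as a shift and turn from the pose commanded when the call began; what a row does not reach only later rows make up. A row lasts 1/12 s, in which the tool goes at most 41.7 mm and 7.16 degrees, less where a joint would pass 70% of its speed; a pose out of reach is approached as far as the arm can. A call with a gripper value outside its range is refused whole. The fingers move at their own pace and stop on an object; FORCE is the grip in N (left out, the last holds). Time passes only in rows, so rows that repeat a pose let the fingers close. It gives the time, the measured TCP pose, the force, the opening and the grip force at its end, in the units of the state.
- state(): the state, without advancing time (a new reading comes with each control period).
- vision.snapshot(name): name is "side" or "top" or "wrist"; returns a dict with "frame" (400x640x3 uint8, red, green, blue), "fx", "fy", "cx", "cy" (pixels), "eye" and "rotation" of the camera in the world. Camera axes: x right, y up, looking along -z (the intrinsics and any distortion apply to the point x, -y, -z); pixel columns grow to the right and rows downward; lengths in mm; the calibration is good to about 2 mm. A picture is of the moment at which its call begins. There is no depth.
- order.sign_off(): hands the job in; it is judged then, once.
Trained networks look in a picture, given as the dict that the camera call returned (one of the last four; its "shot" number tells which), for a name from the list of things; names that differ only in an ending like _2 or _b are one class to them, and where a whole thing is asked for, a point or a joint stands for the part that bears it (a point fixed in the world has none). Each returns a list of dicts, best first, with "conf" (0 to 1); they miss things now and then, are a little off and sometimes report something else, mostly with a low value. They report only what shows in the picture. A call takes as long as a camera call.
- models.search_frame(query, picture): "point" ([x, y, z] in mm, in world coordinates, good to about 4 mm: the middle of the surface that is visible of it).
- models.silhouettes(query, picture): "pixels" (400x640 bool, what is visible of it).
The state is a dict: "clock": time; "q": joint angles; "qvel": joint speeds; "joint_efforts": joint torques, N m; "ee_pos": TCP position; "tcp_rot": TCP orientation; "ft_force": force on the tool from outside, world axes, zero at the start; "ft_torque": the same for the moment, N m; "opening": opening from 0.0 (shut) to 1.0 (fully open); "gripper_force": force on a finger pad.
Only numpy, scipy, OpenCV 4.12 (cv2) and the standard library are available. Lean on these libraries where they do the work, as an engineer would, in place of code of your own. Each camera call takes 0.05 s, during which the arm holds its last target. There are 200 camera calls.

### The job

A panel has just been glued: count it by pressing the button of the tally counter (the oblong box with the four number drums) right down with your fingertips and letting it come up again, then start the glue timer (the low round one with the white dial) by pressing its button right down, where it stays. Press gently and do not shift, tip or lift the counter or the timer; do not touch the bell, leave everything else on the bench alone, and withdraw.

Things in the scene. Friction and masses are not known exactly. Their poses are not given: they have to be found in the camera images.
- counter: the tally counter: loose oblong grey plastic box, 94 (its x) x 70 (its y) x 48 mm high, about 0.6 kg, rubber foot. On its top, a black window with four white number drums at its -x end and a black push-button at its +x end (20 mm from the middle). Origin under the centre of the box, on the bench; z up
- counter_button (a point): centre of the top face of the tally counter's button: flat black disc, 26 mm across, standing 14 mm above the box (62 mm above the bench); it goes straight down with the button
- counter_plunger (a joint): travel of the counter's button (m): 0 up, 0.010 right down (the cap is then still 4 mm above the box). A spring returns it; about 1 N to start and 5 N right down. The drums count once it is 7 mm down or more
- timer: the glue timer: loose low round grey plastic drum, 100 mm across and 46 mm high, about 0.6 kg, with a white dial with ticks and one hand on its top and a black push-button in the middle. Origin under its centre, on the bench; z up
- timer_button (a point): centre of the top face of the timer's button: flat black disc, 26 mm across, 62 mm above the bench when fully up; it goes straight down with the button
- timer_plunger (a joint): travel of the timer's button (m): 0 up, 0.010 right down (the cap is then 4 mm above the dial); it starts between 0 and 0.002. No spring: it moves against a friction of about 2.5 N and stays where it is left; the timer runs when it is 8 mm down or more
- bell: the counter bell, not to be touched: loose steel dome on a black foot, 90 mm across, 48 mm high, 0.5 kg, origin under its centre, on the bench
- bell_button (a point): centre of the top face of the bell's own steel button, 20 mm across, 62 mm above the bench, over the middle of the dome
- bell_plunger (a joint): travel of the bell's button (m): 0 up, 0.010 down; a light spring returns it
- glue: small white glue bottle, closed, 36 mm across, 95 mm tall, standing; origin under its centre. Bystander
- awl: awl with a wooden handle, about 150 mm long, lying; origin under it, its x axis along it. Bystander
- hammer: hammer with a wooden handle and a steel head, 240 mm long, lying; origin under it, its x axis along it. Bystander
- rivets: amber jar with a steel cap, 64 mm across, 75 mm tall; origin under its centre. Bystander
- pot: white ceramic pot, 76 mm across, 85 mm tall; origin under its centre. Bystander
- rule: steel rule lying flat, 300 x 30 x 4 mm; origin under its centre. Bystander
- spool: turned wooden spool, 68 mm across the foot, 76 mm tall; origin under its centre. Bystander

How it is judged:
By the outcome, as a careful person would: the job done as asked, in the order asked, and still so for the second after the job is handed in, with the robot touching nothing.
It also fails if it takes over 48 s, if anything falls off the work surface, if the arm or the gripper's body presses on something with over 40 N, if the wrist force passes 120 N, or if a joint passes its speed limit or range.

## Working session

There is one attempt and no reset: what is moved stays moved. The work goes in short steps, Python scripts to look and compute and a shell command to move; the robot and the scene stay as the last step left them, time stands still between calls to the robot, and variables do not carry over. Pictures are saved under pics/ and viewed, at most 10 in all, crops included, and the job is handed in when it is done.

```bash
mkdir -p pics; cat > h.py <<'E'
from cell import state, vision, order, models, env
import numpy as np, cv2
def ray(s,u,v):
    d=np.array([(u-s["cx"])/s["fx"],-(v-s["cy"])/s["fy"],-1.0])
    return np.array(s["eye"]),np.array(s["rotation"])@d
def at_z(s,u,v,z):
    e,d=ray(s,u,v); return e+d*(z-e[2])/d[2]
def proj(s,p):
    c=np.array(s["rotation"]).T@(np.array(p)-s["eye"]); return s["cx"]+s["fx"]*c[0]/-c[2], s["cy"]-s["fy"]*c[1]/-c[2]
def save(s,n): cv2.imwrite("pics/"+n,s["frame"][:,:,::-1])
E
python3 - <<'E'
from h import *
s=state();print(s["clock"],s["ee_pos"],s["tcp_rot"],s["opening"])
for c in("top","side"):
    s=vision.snapshot(c);save(s,c+"1.png");print(c,[k for k in s],s["eye"],s["fx"],s["cx"])
    for q in("counter","counter_button","timer","timer_button","bell","bell_button"):
        print(q,[(np.round(r["point"]),round(r["conf"],2),np.round(proj(s,r["point"]))) for r in models.search_frame(q,s)[:3]])
E
```

```text
0.0 [ 130.59407141 -533.65379167  230.50344854] [[ 9.71387861e-01  2.37498626e-01 -1.63472597e-04]
 [ 2.37498545e-01 -9.71386330e-01  1.74353977e-03]
 [ 2.55293253e-04 -1.73247787e-03 -9.99998467e-01]] 0.9973054584775145
top ['frame', 'fx', 'fy', 'cx', 'cy', 'eye', 'rotation', 'shot'] [ 452.03153169   12.52474455 1112.12868852] 417.6865367660077 320.1995394646436
counter [(array([506., 237.,  47.]), 0.57, array([224., 245.]))]
counter_button [(array([493., 128.,  22.]), 0.65, array([269., 249.]))]
timer [(array([ 512., -274.,   49.]), 0.65, array([426., 237.]))]
timer_button [(array([ 516., -279.,   62.]), 0.51, array([429., 235.]))]
bell [(array([587., -22.,  38.]), 0.62, array([326., 211.]))]
bell_button [(array([592., -27.,  63.]), 0.38, array([328., 208.]))]
side ['frame', 'fx', 'fy', 'cx', 'cy', 'eye', 'rotation', 'shot'] [ 531.60906515 -733.57329906  935.38980239] 406.25942901005635 316.34870037201216
counter [(array([512., 217.,  48.]), 0.58, array([281., 146.]))]
counter_button [(array([533., 239.,  61.]), 0.54, array([287., 138.]))]
timer [(array([ 511., -291.,   49.]), 0.81, array([288., 293.]))]
timer_button [(array([ 514., -275.,   60.]), 0.39, array([289., 285.]))]
bell [(array([595., -43.,  35.]), 0.81, array([314., 212.]))]
bell_button []
```

View pics/top1.png

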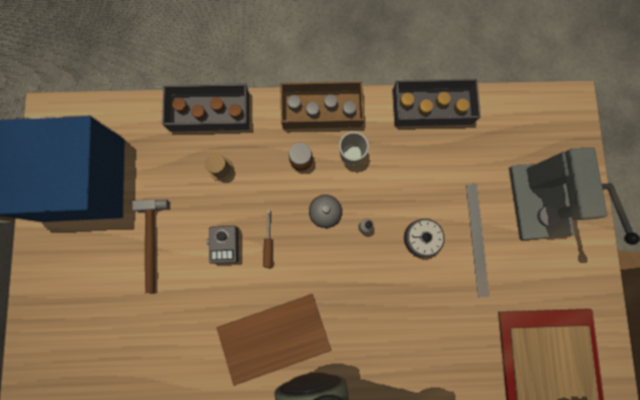

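View pics/side1.png

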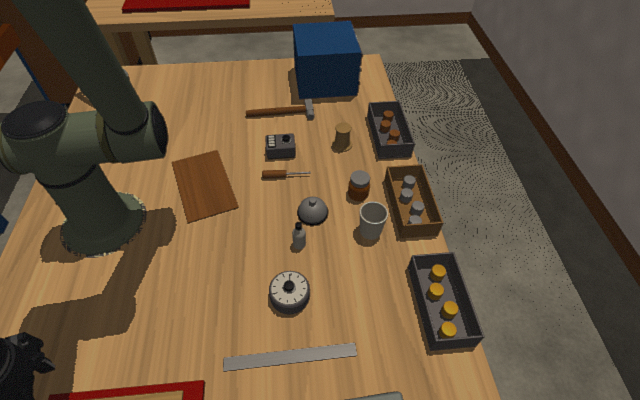

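The top view shows the counter at about (223,244), with its dark button near (222,237) and the drums below. The timer is at (425,238) and the bell at (325,210). The side view agrees: counter button (287,138), timer button (289,285). The network's top-view "counter_button" at (269,249) is actually the awl, so I'm discarding it.

```bash
python3 - <<'E'
from h import *
for c,b in(("top",[(222,237),(426,237)]),("side",[(287,138),(289,285)])):
    s=vision.snapshot(c)
    for u,v in b: print(c,at_z(s,u,v,62).round(1))
    f=s["frame"]
    if c=="top":
        a=np.hstack([cv2.resize(f[y-30:y+30,x-30:x+30],(400,400),interpolation=cv2.INTER_CUBIC) for x,y in((222,240),(425,238))])
        cv2.imwrite("pics/crop1.png",a[:,:,::-1])
E
```

```text
top [525.2 240.6  62. ]
top [ 511.1 -271.2   62. ]
side [533.3 238.   62. ]
side [ 513.5 -276.4   62. ]
```

View pics/crop1.png

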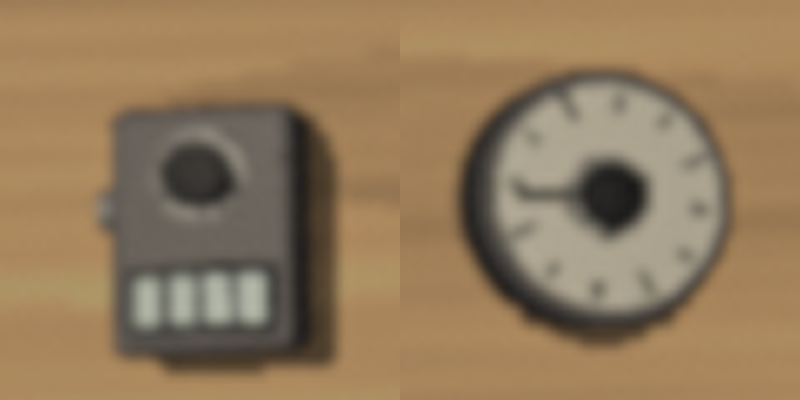

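```bash
python3 -m handwheel '[{"rot":[0,0,0.06],"delta_pos":[0.018,0.035,0],"claw":-1},{"rot":[0,0,0.12],"delta_pos":[0.036,0.07,0],"claw":-1},{"rot":[0,0,0.18],"delta_pos":[0.054,0.105,0],"claw":-1},{"rot":[0,0,0.24],"delta_pos":[0.072,0.14,0],"claw":-1},{"rot":[0,0,0.3],"delta_pos":[0.09,0.175,0],"claw":-1}]' 20; python3 -c "
from h import *
print(state()['q'])"
```

```text
clock: 1.22
ee_pos: [221.0, -357.7, 231.3]
tcp_rot: [[0.857, 0.516, 0.0], [0.516, -0.857, -0.0], [0.0, 0.0, -1.0]]
ft_force: [0.4, -0.1, 0.4]
opening: 0.295
gripper_force: 0.0
[-1.19335868e+00  8.47998109e-02 -5.01314010e-01  9.84380046e-01
  2.27246454e-04  1.40638875e+00]
```

```bash
python3 -m handwheel '[{"rot":[0,0,0.06],"delta_pos":[0.018,0.035,0],"claw":-1},{"rot":[0,0,0.12],"delta_pos":[0.036,0.07,0],"claw":-1},{"rot":[0,0,0.18],"delta_pos":[0.054,0.105,0],"claw":-1},{"rot":[0,0,0.24],"delta_pos":[0.072,0.14,0],"claw":-1},{"rot":[0,0,0.3],"delta_pos":[0.09,0.175,0],"claw":-1}]' 
python3 -m handwheel '[{"rot":[0,0,0.06],"delta_pos":[0.018,0.035,0],"claw":-1},{"rot":[0,0,0.12],"delta_pos":[0.036,0.07,0],"claw":-1},{"rot":[0,0,0.18],"delta_pos":[0.054,0.105,0],"claw":-1},{"rot":[0,0,0.24],"delta_pos":[0.072,0.14,0],"claw":-1},{"rot":[0,0,0.3],"delta_pos":[0.09,0.175,0],"claw":-1}]' 
python3 -m handwheel '[{"rot":[0,0,0.06],"delta_pos":[0.01,0.035,-0.01],"claw":-1},{"rot":[0,0,0.12],"delta_pos":[0.02,0.07,-0.02],"claw":-1},{"rot":[0,0,0.18],"delta_pos":[0.03,0.105,-0.03],"claw":-1},{"rot":[0,0,0.24],"delta_pos":[0.04,0.14,-0.04],"claw":-1},{"rot":[0,0,0.3],"delta_pos":[0.05,0.175,-0.05],"claw":-1}]' 
python3 - <<'E'
from h import *
print(state()['q'])
s=vision.snapshot("wrist");save(s,"w1.png")
for q in("counter","counter_button"):
    print(q,[(np.round(r["point"]),round(r["conf"],2),np.round(proj(s,r["point"]))) for r in models.search_frame(q,s)[:3]])
    for r in models.silhouettes(q,s)[:2]:
        v,u=np.nonzero(r["pixels"]); print(r["conf"],u.mean(),v.mean(),len(u),at_z(s,u.mean(),v.mean(),62),u.min(),u.max(),v.min(),v.max())
E
```

```text
clock: 1.63
ee_pos: [311.1, -182.7, 231.6]
tcp_rot: [[0.666, 0.746, 0.001], [0.746, -0.666, -0.001], [0.0, 0.001, -1.0]]
ft_force: [0.3, -1.2, 0.6]
opening: 0.002
gripper_force: 0.0
clock: 2.05
ee_pos: [401.3, -7.3, 231.7]
tcp_rot: [[0.415, 0.91, 0.001], [0.91, -0.415, -0.0], [0.0, 0.001, -1.0]]
ft_force: [-0.2, -0.8, 0.4]
opening: 0.001
gripper_force: 0.0
clock: 2.47
ee_pos: [450.9, 167.8, 181.0]
tcp_rot: [[0.127, 0.992, 0.001], [0.992, -0.127, 0.0], [0.0, 0.001, -1.0]]
ft_force: [0.5, -1.5, -0.1]
opening: 0.0
gripper_force: 0.0
[ 2.02670817e-01  2.42505150e-01 -4.46248252e-01  8.81332932e-01
 -1.09683007e-04  1.90104090e+00]
counter [(array([513., 246.,  47.]), 0.84, array([371.,  96.]))]
0.75 369.83642814902424 96.34665878178592 8455 [509.11856124 245.01011931  62.        ] 315 422 48 144
counter_button [(array([531., 246.,  61.]), 0.6, array([395.,  91.]))]
0.68 395.8543209876543 94.8962962962963 810 [531.08119402 243.37619317  62.        ] 380 411 79 111
0.22 453.5323212536729 296.9030362389814 2042 [581.92079059  35.26164985  62.        ] 415 484 275 327
```

View pics/w1.png

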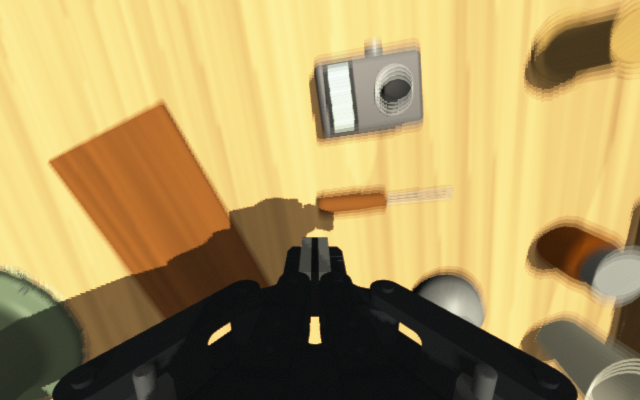

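The wrist view shows the counter at (370,96), its cap at (397,90), and the shut fingers at (315,245). It is slightly blurred by motion. I'll move nearer, let it settle and measure again.

```bash
python3 -m handwheel '[{"rot":[0,0,0],"delta_pos":[0.038,0.015,-0.005],"claw":-1},{"rot":[0,0,0],"delta_pos":[0.079,0.032,-0.03],"claw":-1},{"rot":[0,0,0],"delta_pos":[0.079,0.032,-0.05],"claw":-1},{"rot":[0,0,0],"delta_pos":[0.079,0.032,-0.05],"claw":-1},{"rot":[0,0,0],"delta_pos":[0.079,0.032,-0.05],"claw":-1}]' 
python3 - <<'E'
from h import *
s=vision.snapshot("wrist");save(s,"w2.png")
for q in("counter","counter_button"):
    print(q,[(np.round(r["point"]),round(r["conf"],2),np.round(proj(s,r["point"]))) for r in models.search_frame(q,s)[:3]])
    for r in models.silhouettes(q,s)[:1]:
        v,u=np.nonzero(r["pixels"]); print(r["conf"],u.mean(),v.mean(),len(u),at_z(s,u.mean(),v.mean(),62),u.min(),u.max(),v.min(),v.max())
print(proj(s,state()["ee_pos"]))
E
```

```text
clock: 3.13
ee_pos: [528.6, 196.1, 130.4]
tcp_rot: [[0.133, 0.991, -0.003], [0.991, -0.133, -0.001], [-0.001, -0.003, -1.0]]
ft_force: [-1.3, 0.7, -0.8]
opening: 0.0
gripper_force: 0.0
counter [(array([514., 249.,  48.]), 0.78, array([286., 140.]))]
0.57 285.24122846988064 144.73516813997995 10973 [514.88032167 247.59023112  62.        ] 217 349 88 198
counter_button [(array([530., 245.,  62.]), 0.85, array([307., 146.]))]
0.97 309.6348547717842 146.54979253112035 964 [532.04852623 243.99611813  62.        ] 293 327 129 164
(np.float64(315.34687273226746), np.float64(251.46062028929987))
```

View pics/w2.png

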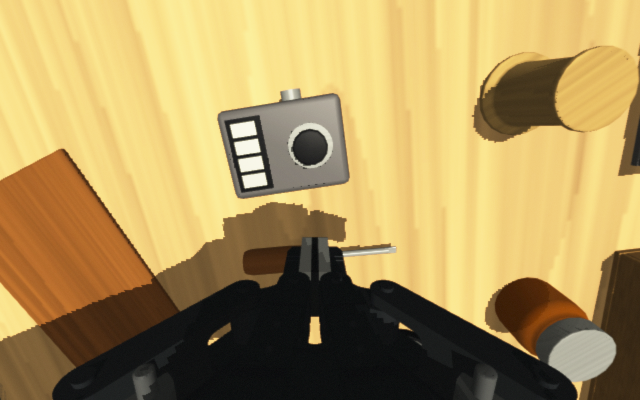

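The cap is at (310,146), which maps to (532,244,62), and all the estimates agree. I'll hover above it.

```bash
python3 -m handwheel '[{"rot":[0,0,0],"delta_pos":[0.0015,0.03,-0.015],"claw":-1},{"rot":[0,0,0],"delta_pos":[0.0015,0.0435,-0.035],"claw":-1},{"rot":[0,0,0],"delta_pos":[0.0015,0.0435,-0.056],"claw":-1},{"rot":[0,0,0],"delta_pos":[0.0015,0.0435,-0.056],"claw":-1},{"rot":[0,0,0],"delta_pos":[0.0015,0.0435,-0.056],"claw":-1}]' 
python3 - <<'E'
from h import *
print(state()["ee_pos"],state()["ft_force"])
s=vision.snapshot("side"); f=s["frame"]; t=vision.snapshot("wrist")["frame"]
cv2.imwrite("pics/c3.png",np.hstack([cv2.resize(f[105:165,257:317],(400,400),interpolation=cv2.INTER_CUBIC),cv2.resize(t[180:300,260:380],(400,400))])[:,:,::-1])
E
```

```text
clock: 3.8
ee_pos: [530.1, 240.9, 75.4]
tcp_rot: [[0.13, 0.991, -0.002], [0.991, -0.13, -0.001], [-0.001, -0.002, -1.0]]
ft_force: [0.9, 0.1, 0.8]
opening: -0.004
gripper_force: 0.0
[530.14572371 240.90564073  75.37731386] [0.87973628 0.1130105  0.75860761]
```

View pics/c3.png

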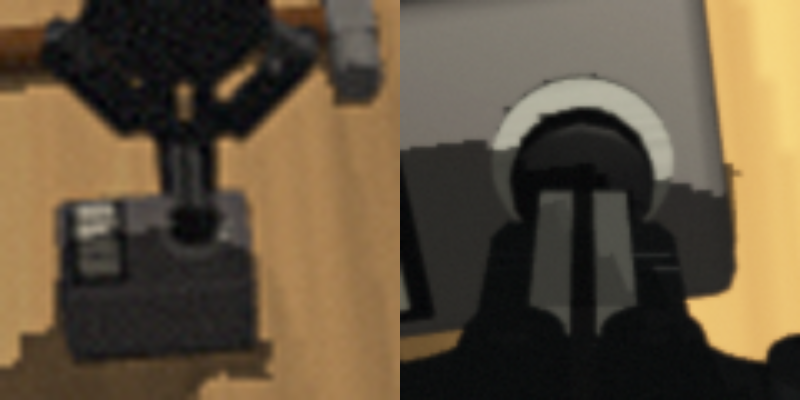

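The fingers are centred over the cap. Now I'll press slowly, watching the force.

```bash
python3 -m handwheel '[{"rot":[0,0,0],"delta_pos":[0.001,0.002,-0.004],"claw":-1},{"rot":[0,0,0],"delta_pos":[0.001,0.002,-0.008],"claw":-1},{"rot":[0,0,0],"delta_pos":[0.001,0.002,-0.012],"claw":-1},{"rot":[0,0,0],"delta_pos":[0.001,0.002,-0.015],"claw":-1},{"rot":[0,0,0],"delta_pos":[0.001,0.002,-0.018],"claw":-1}]' 
python3 -m handwheel '[{"rot":[0,0,0],"delta_pos":[0,0,-0.001],"claw":-1},{"rot":[0,0,0],"delta_pos":[0,0,-0.002],"claw":-1},{"rot":[0,0,0],"delta_pos":[0,0,-0.003],"claw":-1},{"rot":[0,0,0],"delta_pos":[0,0,-0.003],"claw":-1},{"rot":[0,0,0],"delta_pos":[0,0,-0.003],"claw":-1}]'
```

```text
clock: 4.32
ee_pos: [532.4, 243.1, 57.2]
tcp_rot: [[0.131, 0.991, 0.0], [0.991, -0.131, -0.0], [0.0, 0.0, -1.0]]
ft_force: [-0.1, -0.7, 2.5]
opening: 0.001
gripper_force: 1.4
clock: 4.73
ee_pos: [532.4, 243.1, 54.5]
tcp_rot: [[0.131, 0.991, 0.001], [0.991, -0.131, -0.0], [-0.0, 0.001, -1.0]]
ft_force: [0.8, -1.8, 4.3]
opening: -0.006
gripper_force: 1.8
```

```bash
python3 -m handwheel '[{"rot":[0,0,0],"delta_pos":[0,0,-0.0005],"claw":-1},{"rot":[0,0,0],"delta_pos":[0,0,-0.001],"claw":-1},{"rot":[0,0,0],"delta_pos":[0,0,-0.0015],"claw":-1},{"rot":[0,0,0],"delta_pos":[0,0,-0.002],"claw":-1},{"rot":[0,0,0],"delta_pos":[0,0,-0.002],"claw":-1}]'
```

```text
clock: 5.15
ee_pos: [532.4, 243.1, 52.3]
tcp_rot: [[0.131, 0.991, 0.0], [0.991, -0.131, -0.0], [-0.0, 0.0, -1.0]]
ft_force: [-0.2, -2.6, 4.4]
opening: 0.002
gripper_force: 2.3
```

```bash
python3 -m handwheel '[{"rot":[0,0,0],"delta_pos":[0,0,-0.0005],"claw":-1},{"rot":[0,0,0],"delta_pos":[0,0,-0.0005],"claw":-1}]'
```

```text
clock: 5.32
ee_pos: [532.4, 243.1, 52.0]
tcp_rot: [[0.131, 0.991, 0.0], [0.991, -0.131, -0.0], [-0.0, 0.0, -1.0]]
ft_force: [-0.3, -1.7, 6.0]
opening: -0.001
gripper_force: 2.8
```

```bash
python3 -m handwheel '[{"rot":[0,0,0],"delta_pos":[0,0,-0.0005],"claw":-1},{"rot":[0,0,0],"delta_pos":[0,0,-0.0005],"claw":-1}]'
```

```text
clock: 5.48
ee_pos: [532.4, 243.1, 52.0]
tcp_rot: [[0.131, 0.991, 0.001], [0.991, -0.131, -0.0], [-0.0, 0.001, -1.0]]
ft_force: [-0.3, -2.4, 8.3]
opening: -0.002
gripper_force: 4.3
```

The button bottomed: z held at 52.0 while the force rose to 8 N. Releasing and moving toward the timer.

```bash
python3 -m handwheel '[{"rot":[0,0,0],"delta_pos":[0,0,0.004],"claw":-1},{"rot":[0,0,0],"delta_pos":[0,0,0.012],"claw":-1},{"rot":[0,0,0],"delta_pos":[0,0,0.04],"claw":-1},{"rot":[0,0,0],"delta_pos":[0,0,0.08],"claw":-1},{"rot":[0,0,0],"delta_pos":[0,0,0.11],"claw":-1}]'
python3 -m handwheel '[{"rot":[0,0,-0.03],"delta_pos":[0,-0.025,0],"claw":-1},{"rot":[0,0,-0.08],"delta_pos":[0,-0.06,0],"claw":-1},{"rot":[0,0,-0.13],"delta_pos":[0,-0.1,0],"claw":-1},{"rot":[0,0,-0.19],"delta_pos":[-0.005,-0.14,0],"claw":-1},{"rot":[0,0,-0.25],"delta_pos":[-0.01,-0.18,0],"claw":-1}]'
python3 -m handwheel '[{"rot":[0,0,-0.06],"delta_pos":[0,-0.04,0],"claw":-1},{"rot":[0,0,-0.12],"delta_pos":[0,-0.08,0],"claw":-1},{"rot":[0,0,-0.18],"delta_pos":[0,-0.12,0],"claw":-1},{"rot":[0,0,-0.24],"delta_pos":[-0.005,-0.16,0],"claw":-1},{"rot":[0,0,-0.24],"delta_pos":[-0.01,-0.19,0],"claw":-1}]'
python3 - <<'E'
from h import *
print(state()["q"])
for c in ("side","wrist"):
    s=vision.snapshot(c);save(s,c+"4.png")
    for q in("counter_button","timer","timer_button"):
        print(c,q,[(np.round(r["point"]),round(r["conf"],2)) for r in models.search_frame(q,s)[:3]])
        for r in models.silhouettes(q,s)[:1]:
            v,u=np.nonzero(r["pixels"]); print(r["conf"],u.mean(),v.mean(),len(u),at_z(s,u.mean(),v.mean(),61),u.min(),u.max(),v.min(),v.max())
E
```

```text
clock: 5.9
ee_pos: [531.0, 243.5, 162.8]
tcp_rot: [[0.13, 0.991, -0.002], [0.991, -0.13, 0.001], [0.0, -0.002, -1.0]]
ft_force: [0.7, 0.6, -0.1]
opening: 0.002
gripper_force: 0.0
clock: 6.32
ee_pos: [521.0, 62.4, 161.0]
tcp_rot: [[0.373, 0.928, -0.001], [0.928, -0.373, 0.001], [0.001, -0.002, -1.0]]
ft_force: [-0.2, 0.3, 0.6]
opening: 0.0
gripper_force: 0.0
clock: 6.73
ee_pos: [511.4, -129.0, 161.1]
tcp_rot: [[0.585, 0.811, -0.001], [0.811, -0.585, 0.001], [0.0, -0.001, -1.0]]
ft_force: [-0.5, -0.5, -0.4]
opening: -0.001
gripper_force: 0.0
[-3.87442269e-01  3.44489818e-01 -3.57761262e-01  8.69418595e-01
  5.58392963e-04  1.80769569e+00]
side counter_button []
side timer [(array([ 514., -290.,   50.]), 0.88)]
0.58 289.1991758241758 292.3392857142857 1456 [ 512.99805399 -294.92426056   61.        ] 269 309 271 314
side timer_button [(array([ 512., -275.,   64.]), 0.67)]
wrist counter_button []
wrist timer [(array([ 534., -240.,   44.]), 0.96)]
0.8 400.1500877706261 273.71386775892336 3418 [ 535.0891335  -233.62368128   61.        ] 350 445 245 337
wrist timer_button []
```

View pics/side4.png

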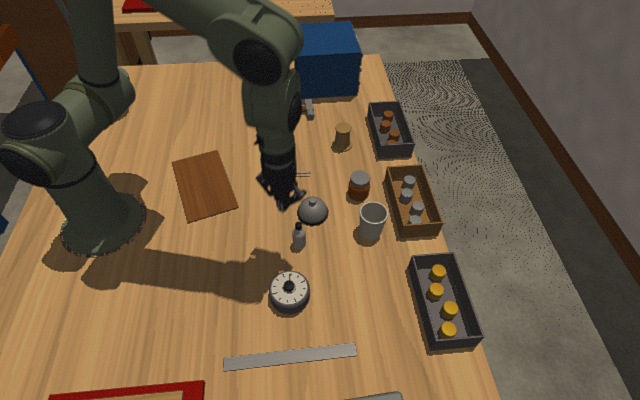

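The side view shows the timer untouched at (289,292), with the glue at (299,238) and the bell at (313,210). I'll go just past the timer so the wrist camera can see its button.

```bash
python3 -m handwheel '[{"rot":[0,0,0],"delta_pos":[-0.005,-0.04,0],"claw":-1},{"rot":[0,0,0],"delta_pos":[-0.012,-0.08,0],"claw":-1},{"rot":[0,0,0],"delta_pos":[-0.019,-0.12,0],"claw":-1},{"rot":[0,0,0],"delta_pos":[-0.024,-0.16,0],"claw":-1},{"rot":[0,0,0],"delta_pos":[-0.028,-0.187,-0.01],"claw":-1}]'
python3 -m handwheel '[{"rot":[0,0,0],"delta_pos":[0,0,-0.01],"claw":-1},{"rot":[0,0,0],"delta_pos":[0,0,-0.02],"claw":-1},{"rot":[0,0,0],"delta_pos":[0,0,-0.02],"claw":-1},{"rot":[0,0,0],"delta_pos":[0,0,-0.02],"claw":-1}]'
python3 - <<'E'
from h import *
s=vision.snapshot("wrist");save(s,"w5.png")
for q in("timer","timer_button"):
        print(q,[(np.round(r["point"]),round(r["conf"],2)) for r in models.search_frame(q,s)[:3]])
        for r in models.silhouettes(q,s)[:1]:
            v,u=np.nonzero(r["pixels"]); print(r["conf"],u.mean(),v.mean(),len(u),at_z(s,u.mean(),v.mean(),61),u.min(),u.max(),v.min(),v.max())
E
```

```text
clock: 7.85
ee_pos: [484.8, -318.0, 153.1]
tcp_rot: [[0.583, 0.812, 0.003], [0.812, -0.583, -0.004], [-0.001, 0.005, -1.0]]
ft_force: [0.7, -0.5, -0.7]
opening: -0.003
gripper_force: 0.0
clock: 8.18
ee_pos: [483.6, -311.9, 130.3]
tcp_rot: [[0.581, 0.814, -0.002], [0.814, -0.581, 0.002], [0.001, -0.003, -1.0]]
ft_force: [-0.8, -0.2, 0.7]
opening: -0.001
gripper_force: 0.0
timer [(array([ 514., -270.,   46.]), 0.62)]
0.94 319.1299112801014 140.18678707224333 12624 [ 517.47488482 -271.08907029   61.        ] 256 382 77 203
timer_button [(array([ 509., -274.,   59.]), 0.86)]
0.71 319.6264189886481 146.99587203302374 969 [ 514.96916266 -275.26276283   61.        ] 303 337 130 164
```

View pics/w5.png

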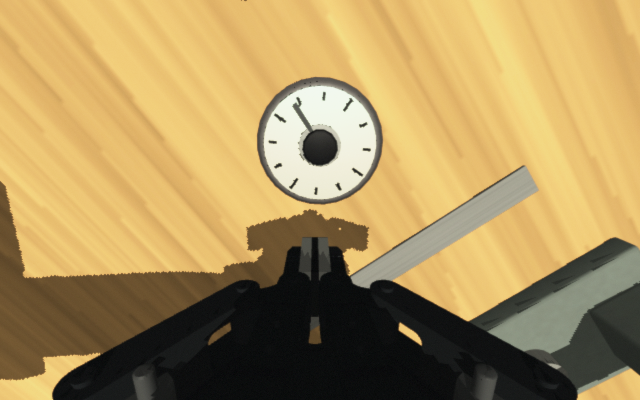

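The timer button is at (320,147), which maps to (514.5,-275), consistent with the other views. I'll hover over it.

```bash
python3 -m handwheel '[{"rot":[0,0,0],"delta_pos":[0.018,0.022,-0.015],"claw":-1},{"rot":[0,0,0],"delta_pos":[0.03,0.0365,-0.03],"claw":-1},{"rot":[0,0,0],"delta_pos":[0.03,0.0365,-0.056],"claw":-1},{"rot":[0,0,0],"delta_pos":[0.03,0.0365,-0.056],"claw":-1},{"rot":[0,0,0],"delta_pos":[0.03,0.0365,-0.056],"claw":-1}]' 
python3 - <<'E'
from h import *
print(state()["ee_pos"],state()["ft_force"])
s=vision.snapshot("side"); f=s["frame"]; t=vision.snapshot("wrist")["frame"]
cv2.imwrite("pics/c6.png",np.hstack([cv2.resize(f[255:325,254:324],(400,400),interpolation=cv2.INTER_CUBIC),cv2.resize(t[180:300,260:380],(400,400))])[:,:,::-1])
E
```

```text
clock: 8.85
ee_pos: [513.3, -276.2, 74.7]
tcp_rot: [[0.581, 0.814, -0.002], [0.814, -0.581, 0.002], [-0.0, -0.003, -1.0]]
ft_force: [-0.1, 0.6, 0.1]
opening: -0.002
gripper_force: 0.0
[ 513.31980345 -276.1540464    74.68393207] [-0.12146081  0.60850281  0.06642376]
```

View pics/c6.png

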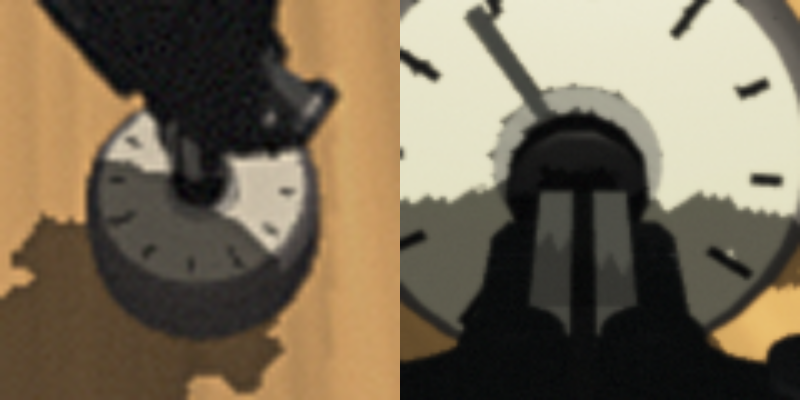

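The fingers are centred over the timer cap in both views. Pressing.

```bash
python3 -m handwheel '[{"rot":[0,0,0],"delta_pos":[0.0005,0.001,-0.004],"claw":-1},{"rot":[0,0,0],"delta_pos":[0.0005,0.001,-0.008],"claw":-1},{"rot":[0,0,0],"delta_pos":[0.0005,0.001,-0.012],"claw":-1},{"rot":[0,0,0],"delta_pos":[0.0005,0.001,-0.015],"claw":-1},{"rot":[0,0,0],"delta_pos":[0.0005,0.001,-0.018],"claw":-1}]' 
python3 -m handwheel '[{"rot":[0,0,0],"delta_pos":[0,0,-0.001],"claw":-1},{"rot":[0,0,0],"delta_pos":[0,0,-0.002],"claw":-1},{"rot":[0,0,0],"delta_pos":[0,0,-0.003],"claw":-1},{"rot":[0,0,0],"delta_pos":[0,0,-0.004],"claw":-1},{"rot":[0,0,0],"delta_pos":[0,0,-0.0045],"claw":-1}]'
python3 -m handwheel '[{"rot":[0,0,0],"delta_pos":[0,0,-0.0005],"claw":-1},{"rot":[0,0,0],"delta_pos":[0,0,-0.0008],"claw":-1},{"rot":[0,0,0],"delta_pos":[0,0,-0.0008],"claw":-1}]'
```

```text
clock: 9.37
ee_pos: [514.7, -276.6, 57.3]
tcp_rot: [[0.582, 0.813, 0.0], [0.813, -0.582, -0.0], [-0.0, 0.0, -1.0]]
ft_force: [-0.5, -0.1, 2.9]
opening: -0.003
gripper_force: 1.4
clock: 9.78
ee_pos: [514.6, -276.6, 52.8]
tcp_rot: [[0.582, 0.813, -0.0], [0.813, -0.582, -0.001], [-0.001, 0.0, -1.0]]
ft_force: [-0.4, -1.6, 2.5]
opening: 0.001
gripper_force: 1.2
clock: 10.03
ee_pos: [514.7, -276.5, 52.1]
tcp_rot: [[0.582, 0.813, 0.0], [0.813, -0.582, -0.0], [-0.0, 0.0, -1.0]]
ft_force: [-0.9, -1.6, 3.0]
opening: -0.0
gripper_force: 1.3
```

```bash
python3 -m handwheel '[{"rot":[0,0,0],"delta_pos":[0,0,-0.0005],"claw":-1},{"rot":[0,0,0],"delta_pos":[0,0,-0.0007],"claw":-1},{"rot":[0,0,0],"delta_pos":[0,0,-0.0007],"claw":-1}]'
```

```text
clock: 10.28
ee_pos: [514.8, -276.5, 52.0]
tcp_rot: [[0.582, 0.813, 0.0], [0.813, -0.582, -0.001], [-0.0, 0.001, -1.0]]
ft_force: [-1.7, -1.2, 7.7]
opening: 0.002
gripper_force: 3.8
```

The timer button has bottomed: z 52.0, force up to 7.7 N. Withdrawing straight up, clear of everything.

```bash
python3 -m handwheel '[{"rot":[0,0,0],"delta_pos":[0,0,0.004],"claw":-1},{"rot":[0,0,0],"delta_pos":[0,0,0.02],"claw":-1},{"rot":[0,0,0],"delta_pos":[0,0,0.06],"claw":-1},{"rot":[0,0,0],"delta_pos":[0,0,0.1],"claw":-1},{"rot":[0,0,0],"delta_pos":[0,0,0.13],"claw":-1}]'
python3 -m handwheel '[{"rot":[0,0,0],"delta_pos":[-0.035,0,0.01],"claw":-1},{"rot":[0,0,0],"delta_pos":[-0.07,0,0.02],"claw":-1},{"rot":[0,0,0],"delta_pos":[-0.1,0,0.03],"claw":-1},{"rot":[0,0,0],"delta_pos":[-0.1,0,0.03],"claw":-1},{"rot":[0,0,0],"delta_pos":[-0.1,0,0.03],"claw":-1}]'
python3 - <<'E'
from h import *
fs=[]
s=vision.snapshot("side"); f=s["frame"]
for q in("counter","timer","timer_button","counter_button","bell"): print(q,[(np.round(r["point"]),round(r["conf"],2)) for r in models.search_frame(q,s)[:2]])
o=cv2.imread("pics/side1.png")[:,:,::-1]
rows=[np.hstack([cv2.resize(g[y-27:y+27,x-36:x+36],(400,300),interpolation=cv2.INTER_CUBIC) for x,y in((283,145),(289,290))]) for g in(o,f)]
cv2.imwrite("pics/c7.png",np.vstack(rows)[:,:,::-1])
E
```

```text
clock: 10.7
ee_pos: [515.0, -275.8, 183.7]
tcp_rot: [[0.582, 0.814, 0.001], [0.814, -0.582, 0.001], [0.001, 0.001, -1.0]]
ft_force: [0.7, -0.7, 0.2]
opening: 0.0
gripper_force: 0.0
clock: 11.12
ee_pos: [413.9, -276.0, 211.9]
tcp_rot: [[0.583, 0.813, 0.001], [0.813, -0.583, 0.0], [0.001, 0.001, -1.0]]
ft_force: [-0.0, 0.5, 0.7]
opening: 0.002
gripper_force: 0.0
counter [(array([514., 219.,  50.]), 0.93), (array([594., -27.,  63.]), 0.2)]
timer [(array([ 514., -290.,   48.]), 0.56)]
timer_button [(array([ 512., -279.,   53.]), 0.63), (array([513., 217.,  50.]), 0.56)]
counter_button []
bell [(array([592., -45.,  38.]), 0.9)]
```

View pics/c7.png

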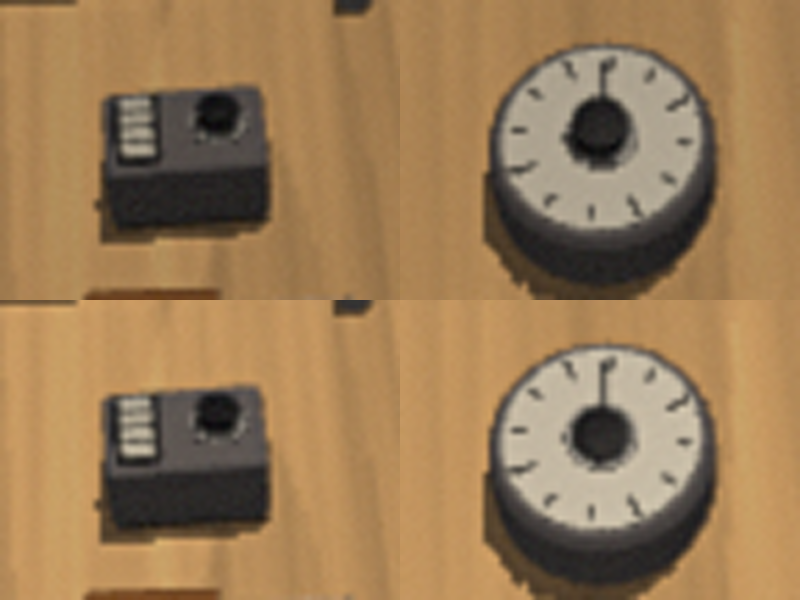

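Comparing before (top) and after (bottom), neither body has moved. The counter button is back up, the timer button is down and has stayed there. Handing in.

```bash
python3 -c "
from h import *
print(order.sign_off())"
```

```text
the job is handed in; nothing more can be done
None
```

I pressed the counter's button right down and let it come back up, then pressed the timer's button right down, where it stayed; neither box moved, nothing else was touched, and I handed the job in at about 11 s.

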